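# Load the forged link arm into the holding fixture and lock it

## Robot

A 7-joint arm with a two-finger parallel gripper is mounted at the origin on a cart in front of the work surface, level with it; the furniture and walls round the work are solid. World frame = base frame: x ahead of the robot, y to its left, z up, the work surface at z = 0. Lengths are in m, angles in rad, forces in N, time in s.
With the tool pointing down it reaches from about 0.425 to 0.875 m from the base axis. Payload 8.4 kg.
Tool frame: the origin (TCP) lies midway between the tips of the shut fingers; the grasp point (between the pads) lies 19 mm behind it; z points along the fingers, y is the line along which they close (so a half turn about z gives the same grasp; the last joint's range is limited). The gripper opens to 87 mm and grips with 3 to 60 N. Pads are 19 mm wide; open, the fingers measure 117 mm over their backs; the gripper's body (75 mm by 190 mm) begins 51 mm behind the grasp point.
Start: joints at [1.173, 0.333, 0.04, 1.465, -0.013, 1.343, -0.059], TCP at [0.191, -0.621, 0.223] pointing down, gripper open.
Joint ranges: [-2.58, 2.58], [-0.38, 2.09], [-1.3, 1.39], [0.25, 2.4], [-1.5, 4.64], [0.08, 2.09], [-2.65, 2.65]. Speed limits (rad/s): [2.22, 2.22, 2.79, 2.79, 3.14, 3.14, 3.14].

## Interface

Orientations are given as a unit quaternion [w, x, y, z].
In Python, from plant import bot, imaging gives the robot as it stands.
- The arm moves only by the tool carry_out, never from a script. Its argument "steps" is a list of rows, each a list of 5 numbers: the closure in counts, from 0 (fully open) to 255 (shut), then the shift along the tool's x, y, z in m, then the turn about the tool's z in degrees. In form: [[claw, x, y, z, twist], ...]. A call has exactly 8 rows; each row shifts and turns the commanded pose from where the row before left it, along the tool's axes as they then stand; what a row does not reach is not made up. A row lasts 1/10 s, in which the tool goes at most 50 mm and 8.59 degrees, less where a joint would pass 70% of its speed; a pose out of reach is approached as far as the arm can. A call with a gripper value outside its range is refused whole. The fingers move at their own pace and stop on an object; "newtons" is the grip in N (left out, the last holds). Time passes only in rows, so rows that do not move let the fingers close, or fill a call up. It gives the time, the measured TCP pose, the force, the opening and the grip force at its end, in the units of the state.
- bot.observe(): the state, without advancing time (a new reading comes with each control period).
- imaging.read_camera(name): name is "side" or "top" or "wrist"; returns a dict with "color" (400x640x3 uint8, red, green, blue), "mtx" (3x3 intrinsics, pixels), "R" (3x3) and "t" (3): a world point X has camera coordinates R X + t; the wrist camera has in their place "hand_eye" (4x4, takes a point from camera to tool coordinates, whose origin is the TCP and whose axes are the flange's). Camera axes: x right, y down, z forward; pixel columns grow to the right and rows downward; lengths in m; the calibration is good to about 2 mm. The wrist camera is an equidistant fisheye: a pixel r from the principal point sees the ray r / f radians off the axis. A picture is of the moment at which its call begins: read the wrist's pose just before it. There is no depth.
- bot.sign_off(): hands the job in; it is judged then, once.
Trained networks look in the newest picture that a camera, given by its name, has taken for a name from the list of things; names that differ only in an ending like _2 or _b are one class to them, and where a whole thing is asked for, a point or a joint stands for the part that bears it (a point fixed in the world has none). Each returns a list of dicts, best first, with "confidence" (0 to 1); they miss things now and then, are a little off and sometimes report something else, mostly with a low value. They report only what shows in the picture. A call takes as long as a camera call. They do not tell look-alikes from the thing itself.
- imaging.outline_of(thing, camera): "pixels" (400x640 bool, what is visible of it) and "at" ([column, row] in pixels, amid what is visible of it).
The state is a dict: "time_s": time; "qpos": joint angles; "qd": joint speeds; "joint_torque": joint torques, N m; "position": TCP position; "orientation": TCP orientation; "contact_force": force on the tool from outside, world axes, zero at the start; "ft_torque": the same for the moment, N m; "width": finger opening in m; "grip_force": force on a finger pad.
Only numpy, scipy, OpenCV 4.12 (cv2) and the standard library are available. Lean on these libraries where they do the work, as an engineer would, in place of code of your own. Each camera call takes 0.05 s, during which the arm holds its last target. There are 200 camera calls.

## Task

Lay the forged link arm flat in the pocket of the holding fixture, between the two end nests, while the fixture's locking lever is still swung open. Then swing the lever fully shut across the top of the arm, up to its stop, and let go.

Things in the scene. Friction and masses are not known exactly. Their poses are not given: they have to be found in the camera images.
- link_mid (a point): Centre, half-way up, of the loose forged link arm: rust-brown straight solid bar with flat sides, rounded ends, small round eye on top at one end, lying flat; 34 wide (x), 121 long (y), 36 mm high, about 0.7 kg. Grasp from above across the 34 mm near its middle; either end may go to either end of the pocket. Not the bent elbow or the tube with a lug (60 mm high) near it.
- pocket (a point): Centre of the fixture's pocket floor, 8 mm above the table. Fixed dark plate 136 x 184 mm; two U-shaped nests, walls 20 mm high, face each other along y and form a pocket 54 (x) by 146 mm (y) for the arm, its length along y. Side walls only at 40 to 76 mm from the middle: the middle 80 mm is open for fingers. Hinge axis of lever at x -52, y -54 mm; stop pin 50 mm high at x 52, y -36.
- knob (a point): Point in the upright black knob (18 mm diameter, 45 mm tall) at the lever's free end: 19 mm below its top, 26 mm above the lever's top face, 81 mm above the pocket floor. It travels level on a circle of 127 mm radius about the hinge axis. Pinch it from above and lead it round, or push it sideways.
- latch (a joint): Locking lever: flat bar 22 mm wide, 12 thick, swings level, underside 43 mm over the pocket floor (7 over the seated arm). 0 = shut: along fixture +x across the pocket, knob at x 75, y -54 mm from the pocket point, bar at the stop pin. Grows clockwise from above as it opens; 1.57 = along fixture -y, off the pocket; limit 1.9. Light friction, about 1 N at the knob; stays where left.
There are look-alikes about, which are no part of the job. Of the things that look like the part that bears link_mid, the smaller one is meant.

How it is judged:
By the outcome, as a careful person would: the job done as asked, in the order asked, and still so for the second after the job is handed in, with the robot touching nothing.
It also fails if it takes over 51 s, if anything falls off the work surface, if the arm or the gripper's body presses on something with over 40 N, if the wrist force passes 120 N, or if a joint passes its speed limit or range.

## Working session

There is one attempt and no reset: what is moved stays moved. The work goes in short steps, Python scripts to look and compute and a tool call to move; the robot and the scene stay as the last step left them, time stands still between calls to the robot, and variables do not carry over. Pictures are saved under pics/ and viewed, at most 10 in all, crops included, and the job is handed in when it is done.

Besides the shell and the picture viewer there is one more tool, called after "Call:" in YAML: its name, and indented under it one key for each argument. carry_out: Moves the arm, as the interface text tells. Its arguments: {"type":"object","properties":{"steps":{"type":"array"},"newtons":{"type":"number"}},"required":["steps"]}

```bash
mkdir -p pics; cat > h.py <<'E'
import numpy as np, cv2
from plant import bot, imaging
def ray(c,px):
    d=np.linalg.inv(c["mtx"])@np.array([px[0],px[1],1.]); R=np.array(c["R"]);t=np.array(c["t"])
    return -R.T@t, R.T@d
def onz(c,px,z):
    o,d=ray(c,px); return o+d*(z-o[2])/d[2]
def save(n,im): cv2.imwrite(n,cv2.cvtColor(im,cv2.COLOR_RGB2BGR))
E
python3 - <<'E'
from h import *
np.set_printoptions(precision=4,suppress=True)
s=bot.observe();print(s)
Z={'link_mid':.02,'pocket':.008,'knob':.089,'latch':.057}
for n in("top","side"):
    c=imaging.read_camera(n);save(f"pics/{n}0.png",c["color"])
    np.savez(f"{n}0.npz",**c)
    for k in Z:
        try:
            for o in imaging.outline_of(k,n): print(n,k,round(o["confidence"],2),np.round(o["at"],1),onz(c,o["at"],Z[k]),o["pixels"].sum())
        except Exception as e: print(n,k,e)
E
```

```text
{'time_s': 0.0, 'qpos': array([ 1.1728,  0.3339,  0.0399,  1.4663, -0.0134,  1.3433, -0.0585]), 'qd': array([-0.0008,  0.0015,  0.0018, -0.0021,  0.0001,  0.0007,  0.002 ]), 'joint_torque': array([  0.0001, -65.6352,   1.3351, -40.3795,  -0.06  ,   0.0449,
         0.0001]), 'position': array([ 0.1911, -0.6207,  0.2217]), 'orientation': array([-0.0008,  0.9889,  0.1488, -0.0002]), 'contact_force': array([-0.4846,  0.4339, -0.0712]), 'ft_torque': array([-0.0271, -0.0254, -0.0272]), 'grip_force': 0.0, 'width': 0.08720262070733191}
top link_mid 0.71 [199.6 223.2] [0.4856 0.5651 0.02  ] 862
top link_mid 0.64 [310.5 168.3] [0.6484 0.2398 0.02  ] 546
top pocket 0.62 [398.1 210.3] [ 0.5198 -0.0206  0.008 ] 3042
top knob 0.62 [442.2 215.3] [ 0.4905 -0.1298  0.089 ] 494
top latch 0.96 [439.7 214.8] [ 0.4971 -0.1315  0.057 ] 481
side link_mid 0.96 [275.1 212.3] [0.6442 0.2475 0.02  ] 568
side link_mid 0.75 [302.7 333.7] [0.4927 0.5702 0.02  ] 2166
side pocket 0.6 [336.9 161.2] [ 0.5228 -0.0215  0.008 ] 2067
side knob 0.78 [350.1 126.8] [ 0.4963 -0.0985  0.089 ] 217
side knob 0.59 [334.7 161.8] [0.5128 0.0883 0.089 ] 1985
side latch 0.52 [349.3 127.9] [ 0.5035 -0.1421  0.057 ] 223
```

View pics/top0.png

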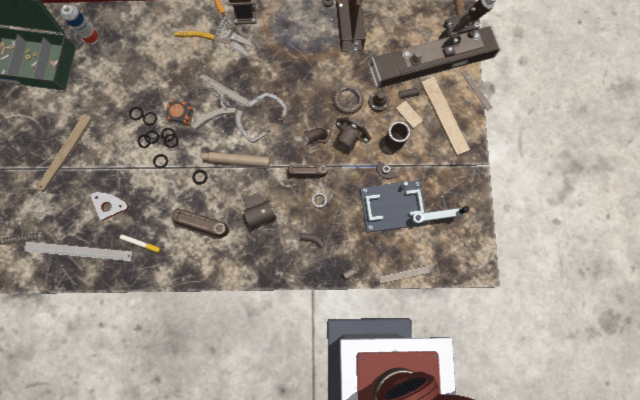

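View pics/side0.png

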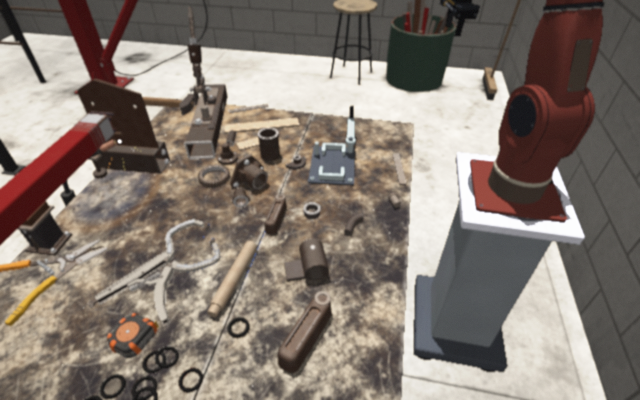

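The top view shows two look-alike link bars, one at about (307,171) and one at (200,222). The second is longer, so the smaller one at (307,171) is meant. Other things it could be confused with are the elbow (310,238), the tube with lug (259,215) and the wooden bar (236,159). The fixture is at (393,206), with the lever hinge near (418,217) and the knob near (463,210). I'll check this in one close crop and measure.

```bash
python3 - <<'E'
from h import *
np.set_printoptions(precision=4,suppress=True)
c=dict(np.load("top0.npz"));im=c["color"]
save("pics/crop1.png",cv2.resize(im[145:245,280:480],None,fx=4,fy=4,interpolation=cv2.INTER_CUBIC))
imaging.read_camera("top")
def rect(m,z):
    ys,xs=np.nonzero(m); P=np.array([onz(c,(x,y),z)[:2] for x,y in zip(xs,ys)],np.float32)
    return cv2.minAreaRect(P*1000)
for o in imaging.outline_of("link_mid","top"): print(o["at"],rect(o["pixels"],.036))
for o in imaging.outline_of("pocket","top"): print(o["at"],rect(o["pixels"],.008))
E
```

```text
[396.2, 209.7] ((536.5830078125, -63.696868896484375), (135.09341430664062, 309.77252197265625), 7.195320129394531)
[200.6, 224.4] ((483.6352844238281, 559.8925170898438), (170.65994262695312, 46.762420654296875), 71.39510345458984)
[309.7, 169.2] ((636.097412109375, 248.6410369873047), (115.76638793945312, 42.83719253540039), 89.476318359375)
[395.7, 211.2] ((544.859130859375, -70.85533142089844), (143.3715057373047, 318.2625732421875), 6.944425582885742)
```

View pics/crop1.png

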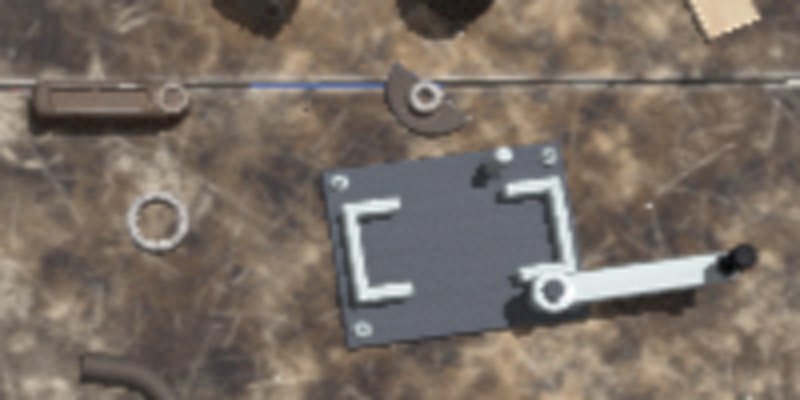

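The crop confirms the choice. The rust-brown straight bar has its eye at the right end and spans crop pixels (35..188, 82..115), which is about 115 mm. The fixture corners are at crop (322,172), (562,144), (580,322) and (350,348). The hinge is at (554,290) and the lever is open, with the knob at (742,255).

```bash
python3 - <<'E'
from h import *
np.set_printoptions(precision=4,suppress=True)
c=dict(np.load("top0.npz"))
W=lambda u,v,z:onz(c,(280+(u+.5)/4-.5,145+(v+.5)/4-.5),z)[:2]
C=np.array([W(*p,.008) for p in((322,172),(562,144),(580,322),(350,348))]);print(C,C.mean(0))
a=(C[0]-C[1])+(C[3]-C[2]);print("yaw y-axis deg",np.degrees(np.arctan2(-a[0],a[1])))
print("sides",[np.linalg.norm(C[i]-C[(i+1)%4]) for i in range(4)])
th=np.arctan2(-a[0],a[1]);R=np.array([[np.cos(th),-np.sin(th)],[np.sin(th),np.cos(th)]]);m=C.mean(0)
N=np.array([W(*p,.028) for p in((344,207),(352,303),(556,180),(577,268))]);print("nest centre",N.mean(0),N)
for n,p,z in(("hinge",(554,290),.063),("pin",(504,155),.054),("knob",(742,253),.108)): w=W(*p,z);print(n,w,R.T@(w-m))
print("link",W(35,97,.036),W(189,97,.036),W(112,82,.036),W(112,116,.036))
s=bot.observe();from scipy.spatial.transform import Rotation as Ro
q=s["orientation"];print(Ro.from_quat([*q[1:],q[0]]).as_matrix())
E
```

```text
[[ 0.5902  0.091 ]
 [ 0.6102 -0.0916]
 [ 0.4743 -0.0977]
 [ 0.4568  0.0741]] [ 0.5329 -0.0061]
yaw y-axis deg 6.028166235195383
sides [np.float64(0.18367628925938476), np.float64(0.13601172025721447), np.float64(0.1726964887303475), np.float64(0.1344449437828734)]
nest centre [ 0.5341 -0.0057] [[ 0.5592  0.0775]
 [ 0.4874  0.0738]
 [ 0.5781 -0.081 ]
 [ 0.5116 -0.093 ]]
hinge [ 0.49   -0.0673] [-0.049  -0.0564]
pin [ 0.5915 -0.038 ] [ 0.055  -0.0379]
knob [ 0.5077 -0.1901] [-0.0444 -0.1803]
link [0.643  0.3053] [0.642  0.1911] [0.654  0.2481] [0.628  0.2483]
[[ 0.9557  0.2944 -0.    ]
 [ 0.2944 -0.9557  0.    ]
 [-0.     -0.     -1.    ]]
```

```bash
cat >> h.py <<'E'
from scipy.spatial.transform import Rotation as Ro
def plan(wps,n,claw=0,start=None):
    """wps: list of (x,y,z,angle of tool y from above in deg); n rows for each"""
    s=bot.observe();q=s["orientation"];M=Ro.from_quat([*q[1:],q[0]]).as_matrix()
    p=np.array(s["position"]);a=np.degrees(np.arctan2(M[1,1],M[0,1]))
    if start is not None: p=np.array(start[:3]);a=start[3]
    print("from",p.round(4),round(a,2),"t",s["time_s"])
    for w,k in zip(wps,n):
        P=np.array(w[:3]);da=(w[3]-a+180)%360-180
        for i in range(k):
            d=(P-p)/(k-i);t=np.radians(a);y=np.array([np.cos(t),np.sin(t)]);x=np.array([-y[1],y[0]])
            r=[round(float(x@d[:2]),3),round(float(y@d[:2]),3),round(float(-d[2]),3)]
            tw=round(-da/k,1);print([claw,*r,tw]);
            p=p+np.array([*(x*r[0]+y*r[1]),-r[2]]);a-=tw
    print("end",p,a)
E
python3 - <<'E'
from h import *
plan([(.5,-.25,.22,-45),(.641,.248,.2,0)],[11,13])
E
```

```text
from [ 0.1913 -0.6212  0.2226] -72.88 t 0.65
[0, 0.037, -0.024, 0.0, np.float64(-2.5)]
[0, 0.038, -0.022, 0.0, np.float64(-2.5)]
[0, 0.039, -0.021, 0.0, np.float64(-2.5)]
[0, 0.039, -0.019, 0.0, np.float64(-2.5)]
[0, 0.04, -0.017, 0.0, np.float64(-2.5)]
[0, 0.041, -0.016, 0.0, np.float64(-2.5)]
[0, 0.042, -0.014, 0.001, np.float64(-2.5)]
[0, 0.042, -0.012, 0.0, np.float64(-2.5)]
[0, 0.043, -0.01, 0.001, np.float64(-2.5)]
[0, 0.043, -0.008, 0.0, np.float64(-2.5)]
[0, 0.043, -0.006, 0.001, np.float64(-2.5)]
[0, 0.035, -0.02, 0.002, np.float64(-3.5)]
[0, 0.036, -0.017, 0.001, np.float64(-3.5)]
[0, 0.037, -0.015, 0.002, np.float64(-3.5)]
[0, 0.038, -0.013, 0.001, np.float64(-3.5)]
[0, 0.038, -0.011, 0.002, np.float64(-3.5)]
[0, 0.039, -0.008, 0.001, np.float64(-3.5)]
[0, 0.039, -0.006, 0.002, np.float64(-3.5)]
[0, 0.04, -0.004, 0.001, np.float64(-3.5)]
[0, 0.04, -0.001, 0.002, np.float64(-3.5)]
[0, 0.04, 0.001, 0.001, np.float64(-3.5)]
[0, 0.039, 0.004, 0.002, np.float64(-3.5)]
[0, 0.039, 0.006, 0.001, np.float64(-3.5)]
[0, 0.039, 0.009, 0.002, np.float64(-3.5)]
end [0.6410629  0.24824776 0.19956445] 0.11920562729861217
```

Call:
carry_out:
  steps:
    - [0, 0.037, -0.024, 0, -2.5]
    - [0, 0.038, -0.022, 0, -2.5]
    - [0, 0.039, -0.021, 0, -2.5]
    - [0, 0.039, -0.019, 0, -2.5]
    - [0, 0.04, -0.017, 0, -2.5]
    - [0, 0.041, -0.016, 0, -2.5]
    - [0, 0.042, -0.014, 0.001, -2.5]
    - [0, 0.042, -0.012, 0, -2.5]

```text
time_s: 1.45
position: [0.4162, -0.3492, 0.2218]
orientation: [0.0, 0.948, 0.319, 0.0]
contact_force: [0.2, -0.3, 0.2]
width: 0.0869
grip_force: 0.0
```

Call:
carry_out:
  steps:
    - [0, 0.043, -0.01, 0.001, -2.5]
    - [0, 0.043, -0.008, 0, -2.5]
    - [0, 0.043, -0.006, 0.001, -2.5]
    - [0, 0.035, -0.02, 0.002, -3.5]
    - [0, 0.036, -0.017, 0.001, -3.5]
    - [0, 0.037, -0.015, 0.002, -3.5]
    - [0, 0.038, -0.013, 0.001, -3.5]
    - [0, 0.038, -0.011, 0.002, -3.5]

```text
time_s: 2.25
position: [0.5547, -0.0563, 0.2119]
orientation: [0.0, 0.856, 0.517, 0.0]
contact_force: [0.8, -0.4, -0.3]
width: 0.087
grip_force: 0.0
```

Call:
carry_out:
  steps:
    - [0, 0.039, -0.008, 0.001, -3.5]
    - [0, 0.039, -0.006, 0.002, -3.5]
    - [0, 0.04, -0.004, 0.001, -3.5]
    - [0, 0.04, -0.001, 0.002, -3.5]
    - [0, 0.04, 0.001, 0.001, -3.5]
    - [0, 0.039, 0.004, 0.002, -3.5]
    - [0, 0.039, 0.006, 0.001, -3.5]
    - [0, 0.039, 0.009, 0.002, -3.5]

```text
time_s: 3.05
position: [0.6416, 0.2495, 0.1996]
orientation: [0.0, 0.706, 0.708, 0.0]
contact_force: [0.5, 0.7, 0.2]
width: 0.087
grip_force: 0.0
```

```bash
cat >> h.py <<'E'
def wz(c,s,px,z):
    """world point on plane z seen at wrist pixel"""
    K=c["mtx"];v=np.array([(px[0]-K[0,2])/K[0,0],(px[1]-K[1,2])/K[1,1]]);th=np.hypot(*v)
    d=np.array([*(v/max(th,1e-9)*np.sin(th)),np.cos(th)])
    q=s["orientation"];M=Ro.from_quat([*q[1:],q[0]]).as_matrix();H=np.array(c["hand_eye"])
    o=M@H[:3,3]+s["position"];d=M@H[:3,:3]@d
    return o+d*(z-o[2])/d[2]
def wrect(c,s,m,z):
    k,_=cv2.findContours(m.astype(np.uint8),0,2);k=max(k,key=cv2.contourArea)[:,0]
    P=np.array([wz(c,s,p,z)[:2] for p in k])*1000
    return cv2.minAreaRect(P.astype(np.float32))
E
python3 - <<'E'
from h import *
s=bot.observe();c=imaging.read_camera("wrist");save("pics/w1.png",c["color"])
for o in imaging.outline_of("link_mid","wrist"): print(o["confidence"],o["at"],wrect(c,s,o["pixels"],.03),wz(c,s,o["at"],.036))
E
```

```text
0.74 [321.0, 172.8] ((642.9029541015625, 250.84097290039062), (121.23870086669922, 30.711496353149414), 89.61607360839844) [0.64197229 0.25581113 0.036     ]
```

View pics/w1.png

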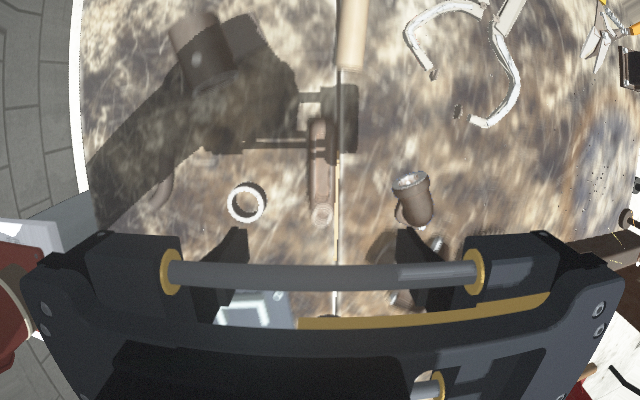

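The wrist view shows the straight bar with its eye at about (321,170), between the fingers. It measures 121 mm long, centred at (0.643, 0.251) and lined up with world y.

Call:
carry_out:
  steps:
    - [0, 0.001, 0.001, 0.024, 0]
    - [0, 0, 0, 0.024, 0]
    - [0, 0, 0, 0.024, 0]
    - [0, 0, 0, 0.024, 0]
    - [0, 0, 0, 0.024, 0]
    - [0, 0, 0, 0.024, 0]
    - [0, 0, 0, 0.024, 0]
    - [0, 0, 0, 0.024, 0]

```text
time_s: 3.95
position: [0.6423, 0.2484, 0.0067]
orientation: [0.0, 0.707, 0.707, -0.0]
contact_force: [0.2, -0.2, 0.2]
width: 0.0871
grip_force: 0.0
```

Call:
carry_out:
  steps:
    - [255, 0, 0, 0.001, 0]
    - [255, 0, 0, 0, 0]
    - [255, 0, 0, 0, 0]
    - [255, 0, 0, 0, 0]
    - [255, 0, 0, 0, 0]
    - [255, 0, 0, 0, 0]
    - [255, 0, 0, 0, 0]
    - [255, 0, 0, 0, 0]
  newtons: 35

```text
time_s: 4.75
position: [0.6418, 0.2492, 0.0067]
orientation: [-0.0, 0.706, 0.708, -0.0]
contact_force: [0.4, 0.1, 2.0]
width: 0.0317
grip_force: 34.9
```

```bash
python3 - <<'E'
from h import *
plan([(.642,.249,.14,-.2),(.534,-.007,.16,6.5)],[6,10],255)
E
```

```text
from [0.6418 0.2492 0.0067] 0.12 t 4.75
[255, -0.0, 0.0, -0.022, np.float64(0.1)]
[255, -0.0, 0.0, -0.022, np.float64(0.1)]
[255, -0.0, 0.0, -0.022, np.float64(0.1)]
[255, -0.0, 0.0, -0.022, np.float64(0.1)]
[255, -0.0, 0.0, -0.023, np.float64(0.1)]
[255, -0.0, 0.0, -0.022, np.float64(0.1)]
[255, -0.026, -0.011, -0.002, np.float64(-0.7)]
[255, -0.026, -0.011, -0.002, np.float64(-0.7)]
[255, -0.025, -0.011, -0.002, np.float64(-0.7)]
[255, -0.025, -0.011, -0.002, np.float64(-0.7)]
[255, -0.025, -0.012, -0.002, np.float64(-0.7)]
[255, -0.025, -0.012, -0.002, np.float64(-0.7)]
[255, -0.025, -0.012, -0.002, np.float64(-0.7)]
[255, -0.025, -0.013, -0.002, np.float64(-0.7)]
[255, -0.024, -0.013, -0.002, np.float64(-0.7)]
[255, -0.025, -0.014, -0.002, np.float64(-0.7)]
end [ 0.53359165 -0.0072572   0.15966453] 6.519681401603469
```

Call:
carry_out:
  steps:
    - [255, 0, 0, -0.022, 0]
    - [255, 0, 0, -0.022, 0]
    - [255, 0, 0, -0.022, 0]
    - [255, 0, 0, -0.022, 0]
    - [255, 0, 0, -0.022, 0]
    - [255, 0, 0, -0.022, 0]
    - [255, -0.026, -0.011, -0.002, -0.7]
    - [255, -0.026, -0.011, -0.002, -0.7]

```text
time_s: 5.55
position: [0.6195, 0.1974, 0.142]
orientation: [-0.0, 0.697, 0.717, -0.0]
contact_force: [0.1, -1.2, -6.8]
width: 0.0314
grip_force: 34.5
```

Call:
carry_out:
  steps:
    - [255, -0.025, -0.011, -0.002, -0.7]
    - [255, -0.025, -0.011, -0.002, -0.7]
    - [255, -0.025, -0.012, -0.002, -0.7]
    - [255, -0.025, -0.012, -0.002, -0.7]
    - [255, -0.025, -0.012, -0.002, -0.7]
    - [255, -0.025, -0.013, -0.002, -0.7]
    - [255, -0.024, -0.013, -0.002, -0.7]
    - [255, -0.025, -0.014, -0.002, -0.7]

```text
time_s: 6.35
position: [0.5351, -0.0093, 0.1577]
orientation: [-0.001, 0.662, 0.75, -0.001]
contact_force: [0.6, 0.1, -6.5]
width: 0.0317
grip_force: 34.5
```

```bash
python3 - <<'E'
from h import *
s=bot.observe();c=imaging.read_camera("wrist");np.savez("w2.npz",**c,p=s["position"],q=s["orientation"]);save("pics/w2.png",c["color"])
print(s["position"],s["orientation"],s["width"],s["grip_force"],s["contact_force"])
E
```

```text
[ 0.5350971  -0.00928348  0.15765348] [-7.66081950e-04  6.61553783e-01  7.49897112e-01 -5.71030632e-04] 0.031690343692303856 34.519144096411765 [ 0.64627276  0.075248   -6.47146976]
```

View pics/w2.png

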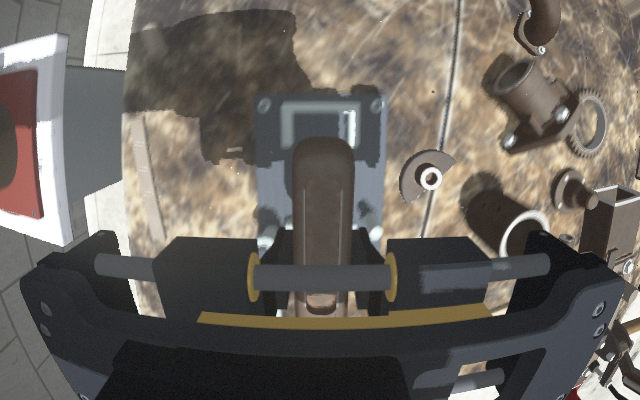

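The held bar sits over the fixture. The plate's far corners are at about (257,97) and (385,96), and the far nest's outer corners at about (279,101) and (360,101).

```bash
python3 - <<'E'
from h import *
c=dict(np.load("w2.npz"));s={"position":c["p"],"orientation":c["q"]}
A=wz(c,s,(257,97),.008)[:2];B=wz(c,s,(385,96),.008)[:2]
d=B-A;print(A,B,"w",np.linalg.norm(d),"yaw",np.degrees(np.arctan2(d[1],d[0])))
for th in (6.5,np.degrees(np.arctan2(d[1],d[0]))):
    t=np.radians(th);y=np.array([-np.sin(t),np.cos(t)]);print("centre",(A+B)/2-.092*y)
N=[wz(c,s,p,.028)[:2] for p in((280,102),(360,101))];print(N,np.linalg.norm(N[0]-N[1]),(N[0]+N[1])/2-y*.079)
# held bar far end & sides (top at TCP z+0.029)
z=c["p"][2]+.029
L=[wz(c,s,p,z)[:2] for p in((294,190),(355,190),(324,137))];print(L)
E
```

```text
[0.4600652  0.07049203] [0.58808306 0.08751064] w 0.12914413261122823 yaw 7.572462898905241
centre [ 0.53448882 -0.01240727]
centre [ 0.53619789 -0.01219633]
[array([0.48684471, 0.06754688]), array([0.56118148, 0.07774248])] 0.07503269555862205 [ 0.53442372 -0.00566636]
[array([0.51863033, 0.02929844]), array([0.54602302, 0.03274404]), array([0.52908013, 0.05470463])]
```

Call:
carry_out:
  steps:
    - [255, 0.001, 0, 0.015, 0]
    - [255, 0, 0, 0.015, 0]
    - [255, 0, 0, 0.015, 0]
    - [255, 0, 0, 0.015, 0]
    - [255, 0, 0, 0.015, 0]
    - [255, 0, 0, 0.015, 0]
    - [255, 0, 0, 0.015, 0]
    - [255, 0, 0, 0.012, 0]

```text
time_s: 7.2
position: [0.5361, -0.0073, 0.04]
orientation: [-0.0, 0.662, 0.75, -0.0]
contact_force: [-0.3, 0.4, -7.2]
width: 0.0315
grip_force: 34.5
```

Call:
carry_out:
  steps:
    - [255, 0, 0, 0.004, 0]
    - [255, 0, 0, 0.004, 0]
    - [255, 0, 0, 0.004, 0]
    - [255, 0, 0, 0.004, 0]
    - [255, 0, 0, 0.003, 0]
    - [255, 0, 0, 0.003, 0]
    - [255, 0, 0, 0.001, 0]
    - [255, 0, 0, 0, 0]

```text
time_s: 8.0
position: [0.5364, -0.0074, 0.0185]
orientation: [-0.0, 0.662, 0.75, -0.0]
contact_force: [0.4, -0.1, -6.5]
width: 0.0317
grip_force: 34.5
```

Call:
carry_out:
  steps:
    - [255, 0, 0, 0.002, 0]
    - [255, 0, 0, 0.001, 0]
    - [255, 0, 0, 0, 0]
    - [160, 0, 0, 0, 0]
    - [90, 0, 0, 0, 0]
    - [90, 0, 0, 0, 0]
    - [90, 0, 0, 0, 0]
    - [90, 0, 0, 0, 0]

```text
time_s: 8.8
position: [0.5369, -0.0074, 0.016]
orientation: [0.0, 0.662, 0.75, 0.0]
contact_force: [1.0, 0.2, 0.5]
width: 0.0537
grip_force: 0.0
```

Call:
carry_out:
  steps:
    - [90, 0, 0, -0.01, 0]
    - [60, 0, 0, -0.02, 0]
    - [0, 0, 0, -0.03, 0]
    - [0, 0, 0, -0.03, 0]
    - [0, 0, 0, -0.03, 0]
    - [0, -0.03, 0, -0.03, 0]
    - [0, -0.04, 0, -0.03, 0]
    - [0, -0.04, 0, 0, 0]

```text
time_s: 9.6
position: [0.5524, -0.1174, 0.2012]
orientation: [0.004, 0.661, 0.75, 0.002]
contact_force: [1.3, 0.0, -0.6]
width: 0.0865
grip_force: 0.0
```

```bash
python3 - <<'E'
from h import *
s=bot.observe();c=imaging.read_camera("wrist");np.savez("w3.npz",**c,p=s["position"],q=s["orientation"]);save("pics/w3.png",c["color"])
print(s["position"],s["qpos"])
for k,z in(("link_mid",.044),("knob",.108),("latch",.063)):
  for o in imaging.outline_of(k,"wrist"): print(k,o["confidence"],o["at"],wrect(c,s,o["pixels"],z),wz(c,s,o["at"],z))
t=imaging.read_camera("top");a=cv2.resize(t["color"][170:245,340:480],None,fx=5,fy=5,interpolation=2)
save("pics/t3.png",a)
E
```

```text
[ 0.55242682 -0.11744332  0.20124394] [ 0.64642625  0.21812792 -0.591434    1.68752688  0.12848084  1.26674347
  0.1541937 ]
link_mid 0.58 [320.6, 74.2] ((537.4373779296875, -6.774341583251953), (31.677019119262695, 114.17024993896484), 7.094837665557861) [ 0.53969592 -0.00774232  0.044     ]
knob 0.88 [265.6, 183.6] ((504.2767333984375, -120.26952362060547), (25.535667419433594, 140.49644470214844), 6.315800666809082) [ 0.50454624 -0.11134607  0.108     ]
latch 0.92 [263.0, 179.2] ((497.9529724121094, -134.34823608398438), (29.08395004272461, 165.10552978515625), 6.212641716003418) [ 0.49489554 -0.11959699  0.063     ]
```

View pics/w3.png

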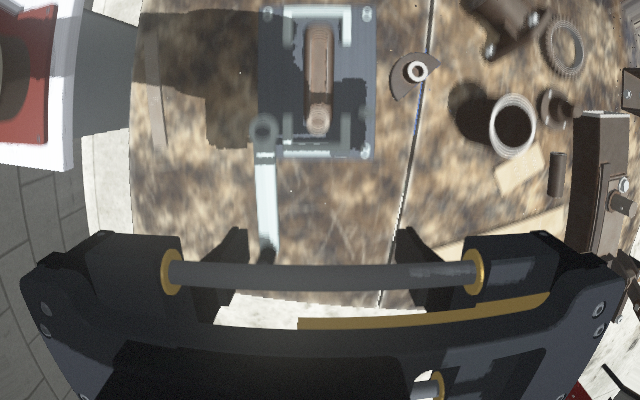

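The bar lies flat in the pocket, centred between the nests at about (318,80). The lever is still open, with its hinge at (264,129) and the knob near (267,245).

```bash
python3 - <<'E'
from h import *
c=dict(np.load("w3.npz"));s={"position":c["p"],"orientation":c["q"]}
h=wz(c,s,(264,129),.063)[:2];print("hinge",h,"kbase",wz(c,s,(267,255),.063)[:2],"knob",wz(c,s,(266,244),.1)[:2])
# lever centreline mid
m=wz(c,s,(266,200),.063)[:2];d=m-h;print(m,np.degrees(np.arctan2(d[1],d[0])),h+.127*d/np.linalg.norm(d))
plan([(.509,-.192,.2,7.1),(.509,-.192,.072,7.1)],[4,8])
E
```

```text
hinge [ 0.49146281 -0.06891024] kbase [ 0.50469259 -0.2048415 ] knob [ 0.50768357 -0.17284039]
[ 0.49964507 -0.14124704] -83.54651761381747 [ 0.50573717 -0.19510549]
from [ 0.5499 -0.1158  0.1958] 7.13 t 9.85
[0, -0.018, -0.013, -0.001, np.float64(0.0)]
[0, -0.018, -0.012, -0.001, np.float64(0.0)]
[0, -0.017, -0.013, -0.001, np.float64(0.0)]
[0, -0.018, -0.012, -0.001, np.float64(0.0)]
[0, 0.0, -0.0, 0.016, np.float64(0.0)]
[0, 0.0, -0.0, 0.016, np.float64(0.0)]
[0, 0.0, -0.0, 0.016, np.float64(0.0)]
[0, 0.0, -0.0, 0.016, np.float64(0.0)]
[0, 0.0, -0.0, 0.016, np.float64(0.0)]
[0, 0.0, -0.0, 0.016, np.float64(0.0)]
[0, 0.0, -0.0, 0.016, np.float64(0.0)]
[0, 0.0, -0.0, 0.016, np.float64(0.0)]
end [ 0.50906426 -0.19249415  0.07181124] 7.127699913695945
```

Call:
carry_out:
  steps:
    - [0, -0.018, -0.013, 0, 0]
    - [0, -0.018, -0.013, 0, 0]
    - [0, -0.018, -0.013, 0, 0]
    - [0, -0.019, -0.013, 0, 0]
    - [0, 0, 0, 0.015, 0]
    - [0, 0, 0, 0.015, 0]
    - [0, 0, 0, 0.016, 0]
    - [0, 0, 0, 0.016, 0]

```text
time_s: 10.65
position: [0.5077, -0.193, 0.132]
orientation: [-0.001, 0.661, 0.751, 0.0]
contact_force: [-0.1, -0.4, 0.9]
width: 0.087
grip_force: 0.0
```

Call:
carry_out:
  steps:
    - [0, 0, 0, 0.016, 0]
    - [0, 0, 0, 0.016, 0]
    - [0, 0, 0, 0.016, 0]
    - [0, 0, 0, 0.014, 0]
    - [255, 0, 0, 0, 0]
    - [255, 0, 0, 0, 0]
    - [255, 0, 0, 0, 0]
    - [255, 0, 0, 0, 0]
  newtons: 8

```text
time_s: 11.45
position: [0.5081, -0.1955, 0.0724]
orientation: [0.001, 0.662, 0.75, 0.0]
contact_force: [0.6, -0.1, -0.3]
width: 0.0628
grip_force: 0.0
```

Call:
carry_out:
  steps:
    - [255, 0, 0, 0, 0]
    - [255, 0, 0, 0, 0]
    - [255, 0, 0, 0, 0]
    - [255, 0, 0, 0, 0]
    - [255, 0, 0, 0, 0]
    - [255, 0, 0, 0, 0]
    - [255, 0, 0, 0, 0]
    - [255, 0, 0, 0, 0]

```text
time_s: 12.25
position: [0.5074, -0.1955, 0.0715]
orientation: [-0.0, 0.662, 0.75, -0.0]
contact_force: [-0.7, -1.0, 0.3]
width: 0.0177
grip_force: 8.0
```

Call:
carry_out:
  steps:
    - [255, 0.0004, 0.0102, 0, -4.6]
    - [255, 0.0004, 0.0102, 0, -4.6]
    - [255, 0.0004, 0.0102, 0, -4.6]
    - [255, 0.0004, 0.0102, 0, -4.6]
    - [255, 0.0004, 0.0102, 0, -4.6]
    - [255, 0.0004, 0.0102, 0, -4.6]
    - [255, 0.0004, 0.0102, 0, -4.6]
    - [255, 0.0004, 0.0102, 0, -4.6]

```text
time_s: 13.05
position: [0.5798, -0.1598, 0.0715]
orientation: [-0.001, 0.39, 0.921, 0.0]
contact_force: [-3.8, 2.3, 3.6]
width: 0.0178
grip_force: 8.0
```

Call:
carry_out:
  steps:
    - [255, 0.0004, 0.0102, 0, -4.6]
    - [255, 0.0004, 0.0102, 0, -4.6]
    - [255, 0.0004, 0.0102, 0, -4.6]
    - [255, 0.0004, 0.0102, 0, -4.6]
    - [255, 0.0004, 0.0102, 0, -4.6]
    - [255, 0.0004, 0.0102, 0, -4.6]
    - [255, 0, 0, 0, 0]
    - [255, 0, 0, 0, 0]

```text
time_s: 13.85
position: [0.6119, -0.1091, 0.0715]
orientation: [-0.001, 0.161, 0.987, 0.0]
contact_force: [-5.4, 3.2, 4.2]
width: 0.0174
grip_force: 8.0
```

```bash
python3 - <<'E'
from h import *
s=bot.observe();p=s["position"];d=p[:2]-[.491,-.068];print(s["time_s"],p,s["orientation"],s["contact_force"],s["width"],s["grip_force"],s["qpos"][6],np.hypot(*d),np.degrees(np.arctan2(d[1],d[0])))
plan([(.617,-.0525,.0715,97)],[8])
E
```

```text
13.85 [ 0.61194095 -0.1090848   0.07150734] [-5.93112601e-04  1.61439336e-01  9.86882409e-01  3.15245846e-04] [-5.38990726  3.23644056  4.23563791] 0.017408914808845828 7.999992801760527 1.0849652436215105 0.12772890986316665 -18.76311415408371
from [ 0.6119 -0.1091  0.0715] 71.42 t 13.85
[0, 0.002, 0.007, 0.0, np.float64(-3.2)]
[0, 0.001, 0.007, 0.0, np.float64(-3.2)]
[0, 0.001, 0.007, 0.0, np.float64(-3.2)]
[0, 0.0, 0.007, 0.0, np.float64(-3.2)]
[0, 0.0, 0.007, 0.0, np.float64(-3.2)]
[0, -0.0, 0.007, 0.0, np.float64(-3.2)]
[0, -0.001, 0.007, 0.0, np.float64(-3.2)]
[0, -0.001, 0.007, 0.0, np.float64(-3.2)]
end [ 0.61723655 -0.05281152  0.07150734] 97.01907946198854
```

Call:
carry_out:
  steps:
    - [255, 0.0004, 0.0067, 0, -3]
    - [255, 0.0004, 0.0067, 0, -3]
    - [255, 0.0004, 0.0067, 0, -3]
    - [255, 0.0004, 0.0067, 0, -3]
    - [255, 0.0004, 0.0067, 0, -3]
    - [255, 0.0004, 0.0067, 0, -3]
    - [255, 0.0002, 0.0067, 0, -3]
    - [255, 0.0002, 0, 0, 0]

```text
time_s: 14.65
position: [0.6187, -0.0632, 0.0716]
orientation: [0.002, -0.022, 1.0, 0.0]
contact_force: [7.7, 1.1, -4.2]
width: 0.0172
grip_force: 8.0
```

Call:
carry_out:
  steps:
    - [255, 0, 0.002, 0, -1]
    - [255, 0, 0.002, 0, -1]
    - [255, 0, 0.002, 0, -1]
    - [255, 0, 0.001, 0, 0]
    - [255, 0, 0.001, 0, 0]
    - [255, 0, 0, 0, 0]
    - [255, 0, 0, 0, 0]
    - [255, 0, 0, 0, 0]

```text
time_s: 15.45
position: [0.6183, -0.0565, 0.0717]
orientation: [0.002, -0.046, 0.999, -0.0]
contact_force: [7.0, 0.5, -5.1]
width: 0.0173
grip_force: 8.0
```

Call:
carry_out:
  steps:
    - [255, 0, 0.001, 0, 0]
    - [255, 0, 0.001, 0, 0]
    - [255, 0, 0.001, 0, 0]
    - [255, 0, 0.001, 0, 0]
    - [255, 0, 0, 0, 0]
    - [255, 0, 0, 0, 0]
    - [255, 0, 0, 0, 0]
    - [255, 0, 0, 0, 0]

```text
time_s: 16.25
position: [0.6177, -0.0527, 0.0717]
orientation: [0.001, -0.046, 0.999, -0.0]
contact_force: [6.9, -0.4, -3.6]
width: 0.0177
grip_force: 8.0
```

Call:
carry_out:
  steps:
    - [255, 0, 0.001, 0, 0]
    - [255, 0, 0.001, 0, 0]
    - [255, 0, 0.001, 0, 0]
    - [255, 0, 0, 0, 0]
    - [255, 0, 0, 0, 0]
    - [255, 0, 0, 0, 0]
    - [255, 0, 0, 0, 0]
    - [255, 0, 0, 0, 0]

```text
time_s: 17.05
position: [0.6175, -0.0517, 0.0717]
orientation: [0.001, -0.046, 0.999, -0.001]
contact_force: [5.8, -5.1, -3.0]
width: 0.0175
grip_force: 8.0
```

Call:
carry_out:
  steps:
    - [255, 0, 0.001, 0, 0]
    - [255, 0, 0.001, 0, 0]
    - [255, 0, 0.001, 0, 0]
    - [255, 0, 0, 0, 0]
    - [255, 0, 0, 0, 0]
    - [255, 0, 0, 0, 0]
    - [255, 0, 0, 0, 0]
    - [255, 0, 0, 0, 0]

```text
time_s: 17.85
position: [0.6175, -0.0516, 0.0717]
orientation: [0.001, -0.045, 0.999, -0.003]
contact_force: [6.9, -12.4, -2.8]
width: 0.0177
grip_force: 8.0
```

It's at the stop: no more travel, and the force is rising. I'll ease off, open and rise.

Call:
carry_out:
  steps:
    - [255, 0, -0.002, 0, 0]
    - [255, 0, -0.002, 0, 0]
    - [255, 0, 0, 0, 0]
    - [120, 0, 0, 0, 0]
    - [120, 0, 0, 0, 0]
    - [120, 0, 0, 0, 0]
    - [120, 0, 0, 0, 0]
    - [120, 0, 0, 0, 0]

```text
time_s: 18.65
position: [0.6162, -0.0491, 0.0715]
orientation: [-0.0, -0.048, 0.999, 0.0]
contact_force: [-0.6, 0.2, 0.4]
width: 0.0441
grip_force: 0.0
```

Call:
carry_out:
  steps:
    - [120, 0, 0, -0.01, 0]
    - [120, 0, 0, -0.015, 0]
    - [120, 0, 0, -0.02, 0]
    - [120, 0, 0, -0.025, 0]
    - [120, 0, 0, -0.025, 0]
    - [120, 0, 0, -0.025, 0]
    - [120, -0.03, 0, -0.02, 0]
    - [120, -0.03, 0, 0, 0]

```text
time_s: 19.45
position: [0.6781, -0.0437, 0.2173]
orientation: [0.003, -0.048, 0.999, -0.001]
contact_force: [1.0, -1.0, 0.8]
width: 0.0462
grip_force: 0.0
```

```bash
python3 - <<'E'
from h import *
s=bot.observe();c=imaging.read_camera("wrist");save("pics/w4.png",c["color"])
print(s["position"],s["contact_force"],s["width"])
t=imaging.read_camera("top");a=cv2.resize(t["color"][170:245,340:480],(560,300),interpolation=2)
b=cv2.resize(imaging.read_camera("side")["color"][90:200,290:420],(560,474),interpolation=2)
save("pics/t4.png",cv2.resize(np.vstack([a,b]),(430,595)))
E
```

```text
[ 0.67805358 -0.04367372  0.21731894] [ 0.95529905 -0.99430152  0.82310456] 0.04615940765155543
```

View pics/w4.png

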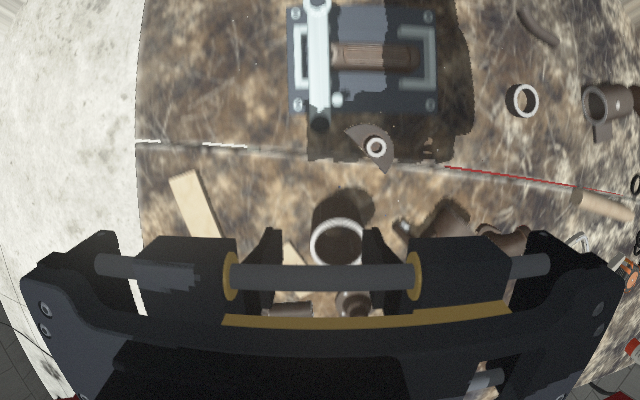

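View pics/t4.png

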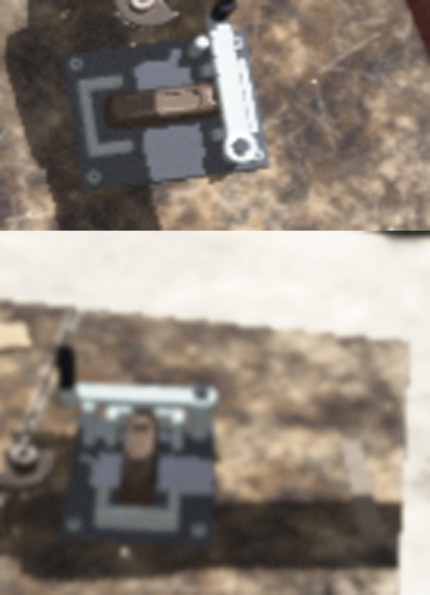

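The pictures show the bar flat in the pocket. The lever lies across its end from the hinge at (317,5) to the knob at (320,122), against the stop pin at (337,99). The gripper is clear.

```bash
python3 -c "
from plant import bot
print(bot.sign_off())"
```

```text
the job is handed in; nothing more can be done
None
```

The link arm is lying flat in the pocket, the lever is shut against its stop pin, the gripper is clear, and the job was handed in at about 19.6 s.

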